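# Fill the sweet bowl and slide the serving tray out to its mark

### The job

Pour all six sweets from the green scoop cup into the white bowl on the wooden tray, then stand the empty cup upright on the desk, clear of the tray. Next slide the tray outward on its riser, bowl end first and square to the riser, until the red line lies right at the riser's outer edge, and finish still holding the tray by its handle so that it stays flat on the riser and does not tip - do not let go. Keep the tray flat throughout and leave the bottles, the label roll and the timer where they are.

Things in the scene. Friction and masses are not known exactly. Their poses are not given: they have to be found in the camera images.
- riser: white riser bench screwed to the desk, does not move: a flat slab 240 mm long (its x) by 170 mm wide (its y), top face 60 mm above the desk. Origin on the desk under its centre; its +x points outward, the way the tray is to slide; z up. The tray starts flat on top of it
- riser_edge (a point): middle of the riser's outer top edge (riser x = +120 mm, z = 60 mm), axes as the riser's; nothing stands beneath the tray beyond it
- tray: loose wooden tray, flat on the riser: board 300 mm long (x -120 to +180), 130 wide (y), 10 thick, about 0.4 kg, bowl fixed at its outer (+x) end, handle at the inner. Origin on the underside below the red line; z up. Starts stable, line 85 to 115 mm short of the riser edge, square within 4 degrees. With the line at the edge it tips unless held at the handle (about 4 N downward)
- tray_line (a point): middle of the 4 mm wide red line painted across the top of the tray (tray x = 0, z = 10 mm)
- tray_bowl (a point): centre of the inner floor of the white round bowl fixed on the tray (tray x = +120 mm, z = 14 mm); mouth 104 mm across inside, 112 mm outside, floor 80 mm across inside, rim 36 mm above this point, wall 4 mm
- tray_handle (a point): top centre of the dark wooden handle on the tray (tray x = -80 mm, z = 44 mm): an upright bar 60 mm long across the tray (y), 16 mm thick (x), standing 34 mm above the board; grasp it across its 16 mm, from above
- cup: loose green open scoop cup, 90 g, holding six sweets. Flat sides 56 mm apart (y), 60 high over x -33 to +33: grasp across them from above. Floor, walls 3 mm. At -x a 56 mm wide spout slopes up at 28 degrees from the floor to its lip. Origin centre of the underside; z up. Starts upright on the desk, spout roughly to the left (+y), towards the tray. Sweets roll out when tipped spout-down by 45 to 55 degrees
- cup_lip (a point): middle of the spout's lip, cup x = -90 mm, z = 34 mm
- sweet_1: round hard sweet, ball of 22 mm diameter, 10 g, red; origin at its centre. Starts in the cup
- sweet_2: round hard sweet, ball of 22 mm diameter, 10 g, yellow; origin at its centre. Starts in the cup
- sweet_3: round hard sweet, ball of 22 mm diameter, 10 g, orange; origin at its centre. Starts in the cup
- sweet_4: round hard sweet, ball of 22 mm diameter, 10 g, red; origin at its centre. Starts in the cup
- sweet_5: round hard sweet, ball of 22 mm diameter, 10 g, yellow; origin at its centre. Starts in the cup
- sweet_6: round hard sweet, ball of 22 mm diameter, 10 g, orange; origin at its centre. Starts in the cup
- iodine_bottle: bystander, to be left alone: amber bottle with a yellow screw cap, 37 mm across, 84 mm tall; origin centre of its underside
- spray_bottle: bystander, to be left alone: small white spray bottle with a green band, 43 mm across, 129 mm tall; origin centre of its underside
- label_roll: bystander, to be left alone: thick white roll of labels standing on its flat face, 80 mm across, 50 mm tall; origin centre of its underside
- timer: bystander, to be left alone: white countdown timer lying flat, 58x66x19 mm; origin centre of its underside

How it is judged (in metres and radians):
On the way, in this order (a step that is already met when the one before it is completed fails the run):
1. all six sweets lie in the tray's bowl (distance between each of sweet_1, sweet_2, sweet_3, sweet_4, sweet_5, sweet_6 and tray_bowl below 0.055 m), for 0.2 s.
2. the emptied cup stands upright on the desk, let go (angle between cup's own z axis and vertical below 0.1 rad and height (world z) of cup between -0.006 and 0.006 m and contact force between the fingers and cup below 0.05 N), for 0.2 s.
3. the tray has been slid out: its red line is at the riser's edge, the tray flat and held (x of tray_line in the frame of riser_edge between -0.007 and 0.007 m and y of tray_line in the frame of riser_edge between -0.02 and 0.02 m and angle between the x axis of tray and the x axis of riser, either way round below 0.1 rad and angle between tray's own z axis and vertical below 0.04 rad and z of tray_line in the frame of riser_edge between 0.006 and 0.014 m and contact force between the fingers and tray above 0.5 N), for 0.2 s.
At the end, for the whole second after the job is handed in: Fingers still on the tray (over 0.5 N); it is at rest, flat (0.04 rad, 4 mm) and square (0.1 rad) on the riser, red line within 7 mm of the edge, 20 mm sideways; six sweets within 55 mm of the bowl floor centre; cup upright (0.1 rad) on the desk, clear of robot and tray (all of step 1 and all of step 3 and angle between cup's own z axis and vertical below 0.1 rad and height (world z) of cup between -0.006 and 0.006 m and contact force between cup and tray below 0.05 N and contact force between the arm and cup below 0.05 N and linear speed of each of tray, cup below 0.02 m/s); the arm keeps its last pose, push and grip.
It fails at once if the tray tips (more than 0.15 rad) (angle between tray's own z axis and vertical above 0.15 rad).
It fails at once if the iodine bottle is pushed more than 30 mm or knocked over (distance of iodine_bottle from where it was at the start of the episode above 0.03 m or angle between iodine_bottle's own z axis and vertical above 0.5 rad).
It fails at once if the spray bottle is pushed more than 30 mm or knocked over (distance of spray_bottle from where it was at the start of the episode above 0.03 m or angle between spray_bottle's own z axis and vertical above 0.5 rad).
It fails at once if the label roll is pushed more than 30 mm or knocked over (distance of label_roll from where it was at the start of the episode above 0.03 m or angle between label_roll's own z axis and vertical above 0.5 rad).
It fails at once if the timer is pushed more than 30 mm or knocked over (distance of timer from where it was at the start of the episode above 0.03 m or angle between timer's own z axis and vertical above 0.5 rad).
It also fails if it takes over 59 s, if anything falls off the work surface, if the arm or the gripper's body presses on something with over 40 N, if the wrist force passes 120 N, or if a joint passes its speed limit or range.

### The arm

A 6-joint arm with a two-finger parallel gripper is mounted at the origin on the work surface; the furniture and walls round the work are solid. World frame = base frame: x ahead of the robot, y to its left, z up, the work surface at z = 0. Lengths are in mm, angles in rad, forces in N, time in s.
With the tool pointing down it reaches from about 300 to 775 mm from the base axis. Payload 14.6 kg.
Tool frame: the origin (TCP) lies on the centre line of the jaws, within the pads' length; the fingertips stand ahead of it and the grasp point (between the pads) is the TCP (manip.tip_reach is the z of the fingertips in the tool frame, in mm); z points along the fingers, y is the direction in which the jaws open and shut (so a half turn about z gives the same grasp; the last joint's range is limited). The gripper opens to 94 mm and grips with 3 to 60 N. Pads are 16 mm wide; open, the fingers measure 119 mm over their backs; the gripper's body (75 mm by 177 mm) begins 78 mm behind the grasp point.
Start: joints at [1.281, 0.3, 1.521, -0, 1.321, -0.067], TCP at [121.527, 536.396, 224.446] pointing down, gripper open.
Joint ranges: [-3.03, 3.03], [-0.79, 2.21], [0.23, 2.52], [-1.04, 4.18], [0, 3.07], [-2.55, 2.55]. Speed limits (rad/s): [2.22, 2.22, 2.57, 3.14, 3.14, 3.14].

### API

Orientations are given as [roll, pitch, yaw] about the fixed x, y, z axes, in that order (R = Rz(yaw) Ry(pitch) Rx(roll)).
In Python, from cell import manip, camera, search_frame, masks_of, tip_of gives the robot as it stands.
- The arm moves only by the tool send_rows, never from a script. Its argument "plan" is a list of rows, each an object with "travel": the shift along the tool's x, y, z in mm, a list of three; "delta_rot": the turn, a rotation vector about the tool's x, y, z in degrees, a list of three; "fingers": the gripper's target within -1 to 1 (shut at 1, half-way at 0, fully open at -1). In form: [{"travel": [dx, dy, dz], "delta_rot": [wx, wy, wz], "fingers": fingers}, ...]. A call has 1 to 20 rows; each row shifts and turns the commanded pose from where the row before left it, along the tool's axes as they then stand; what a row does not reach is not made up. A row lasts 1/8 s, in which the tool goes at most 62.5 mm and 10.7 degrees, less where a joint would pass 70% of its speed; a pose out of reach is approached as far as the arm can. A call is refused whole if a number of a shift passes 62.5 or a number of a turn 10.7, either way. A call with a gripper value outside its range is refused whole. The fingers move at their own pace and stop on an object; "grip_force" is the grip in N (left out, the last holds). Time passes only in rows, so rows that do not move let the fingers close. It gives the time, the measured TCP pose, the force and the opening at its end, in the units of the state.
- manip.read_state(): the state, without advancing time (a new reading comes with each control period).
- camera(name): name is "side" or "top" or "wrist"; returns a dict with "color" (400x640x3 uint8, red, green, blue), "z_map" (400x640 float32, mm along the optical axis (not along the pixel's ray), 0 where there is no reading), "fov_y" (degrees; the focal length in pixels is half the picture's height over the tangent of half this angle, whatever the lens; pixels are square), "cx", "cy" (the principal point, pixels), "world_from_camera" (4x4, takes a point from camera to world coordinates); the wrist camera has in their place "tool_from_camera" (4x4, takes a point from camera to tool coordinates, whose origin is the TCP and whose axes are the flange's). Camera axes: x right, y up, looking along -z (the intrinsics and any distortion apply to the point x, -y, -z); pixel columns grow to the right and rows downward; lengths in mm; the calibration is good to about 2 mm. A picture is of the moment at which its call begins: read the wrist's pose just before it.
- manip.sign_off(): hands the job in, once; it reports no verdict.
Trained networks look in the newest picture that a camera, given by its name, has taken for a name from the list of things; names that differ only in an ending like _2 or _b are one class to them, and where a whole thing is asked for, a point or a joint stands for the part that bears it (a point fixed in the world has none). Each returns a list of dicts, best first, with "confidence" (0 to 1); they miss things now and then, are a little off and sometimes report something else, mostly with a low value. They report only what shows in the picture. A call takes as long as a camera call.
- search_frame(name, camera): "at" ([x, y, z] in mm, in the coordinates of the camera as it stood for that picture, good to about 4 mm: the middle of the surface that is visible of it).
- masks_of(name, camera): "region" (400x640 bool, what is visible of it).
- tip_of(name, camera): "at" ([x, y, z] in mm, in the coordinates of the camera as it stood for that picture, good to about 4 mm: a listed point, or the origin of a listed thing).
The state is a dict: "clock": time; "joints": joint angles; "qd": joint speeds; "effort": joint torques, N m; "eef_pos": TCP position; "eef_rot": TCP orientation; "wrist_force": force on the tool from outside, world axes, zero at the start; "moment": the same for the moment, N m; "finger_gap": finger opening in mm.
Only numpy, scipy, OpenCV 4.12 (cv2) and the standard library are available. Lean on these libraries where they do the work, as an engineer would, in place of code of your own. Each camera call takes 0.05 s, during which the arm holds its last target. There are 200 camera calls.

## Working session

There is one attempt and no reset: what is moved stays moved. The work goes in short steps, Python scripts to look and compute and a tool call to move; the robot and the scene stay as the last step left them, time stands still between calls to the robot, and variables do not carry over. Pictures are saved under pics/ and viewed, about 8 in all and at most 12, crops included, and the job is handed in when it is done.

Besides the shell and the picture viewer there is one more tool, called after ">>>" by a JSON object that holds its "name" and its "arguments", one argument or row to a line. send_rows: Moves the arm, as the interface text tells. Its arguments: {"type":"object","properties":{"plan":{"type":"array"},"grip_force":{"type":"number"}},"required":["plan"]}

```bash
mkdir -p pics; ls
cat > h.py <<'E'
import numpy as np, cv2
from scipy.spatial.transform import Rotation as R
from cell import manip, camera, search_frame, masks_of, tip_of
np.set_printoptions(precision=1,suppress=True)
def Tw(c,s):
    if "world_from_camera" in c: return np.array(c["world_from_camera"])
    T=np.eye(4);T[:3,:3]=R.from_euler('xyz',s["eef_rot"]).as_matrix();T[:3,3]=s["eef_pos"]
    return T@np.array(c["tool_from_camera"])
def shot(n):
    s=manip.read_state();c=camera(n);return c,Tw(c,s)
def w(T,p): return (T@np.r_[p,1])[:3]
def pix(c,T,p):
    f=200/np.tan(np.radians(c["fov_y"])/2);q=np.linalg.inv(T)@np.r_[p,1]
    return np.array([c["cx"]+f*q[0]/-q[2],c["cy"]-f*q[1]/-q[2]])
def cloud(c,T):
    f=200/np.tan(np.radians(c["fov_y"])/2);v,u=np.mgrid[:400,:640];z=c["z_map"]
    P=np.stack([(u-c["cx"])*z/f,-(v-c["cy"])*z/f,-z],-1)
    return P@T[:3,:3].T+T[:3,3]
def save(c,n): cv2.imwrite("pics/"+n,cv2.cvtColor(c["color"],cv2.COLOR_RGB2BGR))
E
python3 - <<'E'
from h import *
s=manip.read_state();print({k:np.array(v) for k,v in s.items()},manip.tip_reach)
for n in("top","side"):
    c,T=shot(n);save(c,n+"0.png");print(n,c["fov_y"],T)
    for k in("riser_edge","tray_line","tray_bowl","tray_handle","tray","riser","cup","cup_lip","iodine_bottle","spray_bottle","label_roll","timer"):
        for t in tip_of(k,n)[:2]: p=w(T,t["at"]);print(k,p,pix(c,T,p),round(t["confidence"],2))
E
```

```text
pics
{'clock': array(0.), 'joints': array([ 1.3,  0.3,  1.5, -0. ,  1.3, -0.1]), 'qd': array([ 0., -0., -0.,  0., -0., -0.]), 'effort': array([ -0. , -53.2, -35.3,   0.1,   0. ,   0. ]), 'eef_pos': array([121.5, 536.2, 223.9]), 'eef_rot': array([-3.1, -0. ,  2.9]), 'wrist_force': array([ 0.7, -0.1,  0.6]), 'moment': array([-0.,  0., -0.]), 'finger_gap': array(93.9)} 19.0
top 49.77778690880824 [[  -0.     1.    -0.1  447.3]
 [  -1.    -0.     0.   -45.7]
 [   0.     0.1    1.  1161.8]
 [   0.     0.     0.     1. ]]
tray_line [538.2 136.9  72. ] [243.7 216.3] 0.74
tray_line [358.4 -90.8  -1.6] [333.3 285.7] 0.16
tray_bowl [540.   22.   71.8] [289.3 215.4] 0.61
tray_handle [536.8 218.2 101.9] [208.2 216. ] 0.92
tray_handle [752.2  71.8  -2.6] [273.2 141. ] 0.22
tray [539.4 140.9  57.5] [243.  216.3] 0.77
cup [ 508.4 -341.4   -4.8] [424.8 228.7] 0.59
cup_lip [ 505.7 -245.7   29.8] [392.  229.3] 0.82
iodine_bottle [746.3 -63.9   1.3] [322.4 142.8] 0.77
spray_bottle [749.1  73.1  -0.9] [272.6 141.9] 0.52
spray_bottle [537.5 219.9 104.3] [207.3 215.6] 0.52
label_roll [ 753.9 -210.4    1.6]
[... 183 characters left out ...]
  0.9 994.3]
 [  0.    0.9   0.4 631.1]
 [  0.    0.    0.    1. ]]
tray_line [539.1 141.6  70.3] [312.3 240.1] 0.79
tray_bowl [534.3 220.2 107.4] [308.1 245. ] 0.71
tray_bowl [546.   21.9  76.2] [318.1 214.8] 0.7
tray_handle [537.5 219.7 110.1] [306.8 243.8] 0.57
tray [540.  141.7  62.1] [312.  242.9] 0.91
riser [537.9 170.5   5.3] [310.4 268.2] 0.75
riser [ 509.7 -339.4    2. ] [345.3 185.5] 0.53
cup [ 510.2 -339.4    2.5] [345.1 185.3] 0.69
cup_lip [ 498.9 -246.7   32.9] [345.6 189. ] 0.53
iodine_bottle [747.  -58.8  -2.8] [258.1 218.1] 0.77
spray_bottle [750.4  71.3   0.5] [242.7 239.6] 0.85
label_roll [ 757.6 -210.5    3.1] [268.6 194.5] 0.57
timer [364.  -89.5   1.2] [383.6 224.6] 0.49
```

Run:
```python
from h import *
a=cv2.imread("pics/top0.png")[100:320,150:490];b=cv2.imread("pics/side0.png")[120:320,180:440]
cv2.imwrite("pics/both.png",np.vstack([cv2.resize(a,(640,414)),cv2.resize(b,(640,492))[:180*1,:640]]))
c,T=shot("top");P=cloud(c,T);z=P[...,2];x,y=P[...,0],P[...,1]
def rect(m,n):
    q=np.c_[x[m],y[m]].astype(np.float32);print(n,m.sum(),cv2.minAreaRect(q),q.min(0),q.max(0))
roi=(x>420)&(x<660)&(y>-60)&(y<380)
rect(roi&(abs(z-60)<4),"riser top");rect(roi&(abs(z-70)<4),"tray");rect(roi&(z>90)&(z<115)&(y>150),"handle");rect(roi&(z>80)&(y<120),"bowlrim")
h=c["color"].astype(int);red=(h[...,0]>130)&(h[...,1]<90)&(h[...,2]<90)
rect(red&roi&(y>70),"line")
g=(h[...,1]>h[...,0]+25)&(h[...,1]>h[...,2]+15)&(y<-200)&(x<620)&(x>400);rect(g,"cup")
print(np.median(z[(z>-20)&(z<20)]))
rect(g&(z>50),"cuprim")
```

```text
riser top 1804 ((537.1074829101562, 125.02288055419922), (169.95184326171875, 326.751708984375), 2.628993272781372) [446.9 -35.5] [625.3 290.5]
tray 4466 ((541.16943359375, 110.5875015258789), (140.41668701171875, 299.2938232421875), 1.6300537586212158) [469.3 -40.4] [611.1 261.5]
handle 174 ((534.6170654296875, 220.98245239257812), (59.258235931396484, 17.04836654663086), 2.95304536819458) [505.  211.6] [564.3 230.3]
bowlrim 1685 ((532.2619018554688, -0.2059173583984375), (158.76573181152344, 109.25352478027344), 62.71999740600586) [447.3 -45.7] [597.2  76.4]Traceback (most recent call last):
  File "<stdin>", line 10, in <module>
  File "<stdin>", line 6, in rect
    return umr_minimum(a, axis, None, out, keepdims, initial, where)
ValueError: zero-size array to reduction operation minimum which has no identity
```

View pics/both.png

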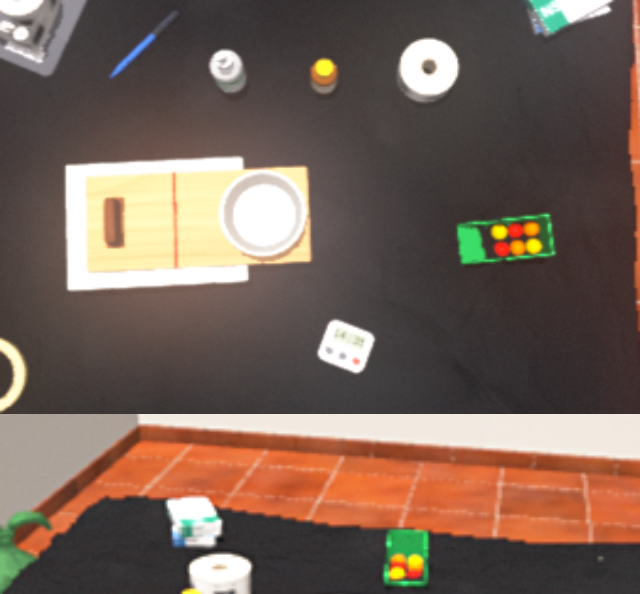

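View pics/side0.png

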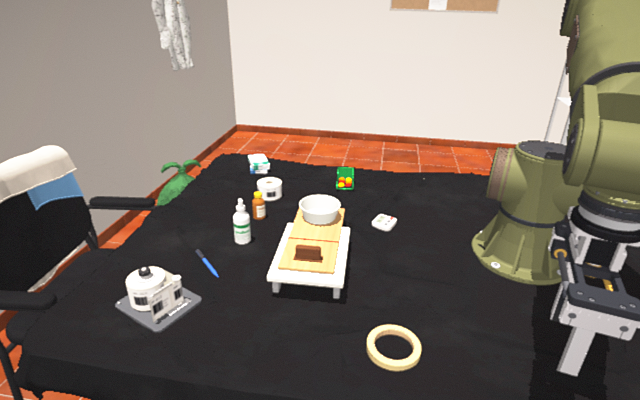

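```bash
cat > geo.py <<'E'
from h import *
def rect(P,m,n):
    q=np.c_[P[...,0][m],P[...,1][m]].astype(np.float32)
    if len(q)<5: print(n,"none");return
    lo,hi=np.percentile(q,[1,99],0);print(n,len(q),*cv2.minAreaRect(q),"lo",lo,"hi",hi)
def geo():
    c,T=shot("top");P=cloud(c,T);x,y,z=P[...,0],P[...,1],P[...,2]
    h=c["color"].astype(int);sat=h.max(-1)-h.min(-1)
    roi=(x>420)&(x<660)&(y<320)
    white=(sat<40)&(h.max(-1)>120)
    rect(P,roi&white&(abs(z-60)<5)&(y>40)&(x>600),"riser far strip");rect(P,roi&white&(abs(z-60)<5)&(y>40)&(x<480),"riser near strip")
    rect(P,roi&white&(abs(z-60)<5)&(y>40),"riser")
    rect(P,roi&(sat>50)&(abs(z-70)<5),"tray")
    red=(h[...,0]>h[...,1]+70)&(h[...,2]<110)&(abs(z-70)<6);rect(P,red&roi&(y>30),"line")
    rect(P,roi&white&(z>98)&(z<118)&(y<y[roi&white&(z>98)].min()+115),"rim")
    rect(P,roi&(z>96)&(z<116)&(h.max(-1)<130)&(y>60),"handle")
    return c,T,P
E
python3 - <<'E'
from geo import *
c,T,P=geo();x,y,z=np.moveaxis(P,-1,0);h=c["color"].astype(int)
print([a for a in dir(manip) if a[0]!='_'],np.round(manip.read_state()["eef_rot"],4))
g=(h[...,1]>h[...,0]+30)&(h[...,1]>h[...,2]+20)&(y<-180)&(x<600)&(x>420)
rect(P,g,"cup all");rect(P,g&(z>48),"cup rim")
m=masks_of("cup","top")
for i in m[:1]: rect(P,i["region"]&(z>48),"maskrim");rect(P,i["region"]&(z>5),"mask")
E
```

```text
riser far strip 555 (611.4295654296875, 171.41261291503906) (18.57400894165039, 238.64073181152344) 1.999164342880249 lo [601.8  54.7] hi [622.7 287.3]
riser near strip 844 (462.5401306152344, 164.91018676757812) (238.16722106933594, 32.68002700805664) 89.52494812011719 lo [447.   48.5] hi [478.6 282.3]
riser 1859 (535.1575317382812, 168.5240936279297) (169.89755249023438, 240.0166473388672) 2.7015905380249023 lo [449.1  51. ] hi [622.3 288. ]
tray 3920 (539.8632202148438, 109.7230224609375) (130.10093688964844, 296.7702331542969) 2.459106922149658 lo [473.8 -35.5] hi [605.2 255.4]
line 23 (546.9537963867188, 148.92727661132812) (117.47620391845703, 73.03345489501953) 40.95927810668945 lo [480.3 138. ] hi [594.8 214.4]
rim 345 (542.9711303710938, 17.60165786743164) (102.15926361083984, 108.34831237792969) 88.76148223876953 lo [489.  -33.3] hi [597.1  68.4]
handle none
['Unreachable', 'read_state', 'sign_off', 'tip_reach'] [3.1 0.  2.9]
cup all 580 (513.3093872070312, -319.0940856933594) (62.24250793457031, 142.57492065429688) 5.777072906494141 lo [ 479.5 -388.6] hi [ 547.2 -248.1]
cup rim 127 (511.30462646484375, -314.2414245605469) (55.899356842041016, 113.521484375) 5.4450578689575195 lo [ 479.4 -371.8] hi [ 543.1 -256.3]
maskrim 86 (497.3338623046875, -205.93307495117188) (58.47538375854492, 330.5358581542969) 7.302464485168457 lo [ 447.3 -371.7] hi [543.1 -45.7]
mask 410 (497.35089111328125, -206.06585693359375) (58.47538375854492, 330.8036193847656) 7.302464485168457 lo [ 479.4 -370.4] hi [ 541.1 -250.2]
```

>>> {"name": "send_rows", "arguments": {
  "plan": [
    {"travel": [-45,-38.5,-6.3],"delta_rot": [0,0,0],"fingers": -1},
    {"travel": [-45,-38.5,-6.3],"delta_rot": [0,0,0],"fingers": -1},
    {"travel": [-45,-38.5,-6.3],"delta_rot": [0,0,0],"fingers": -1},
    {"travel": [-45,-38.5,-6.3],"delta_rot": [0,0,0],"fingers": -1},
    {"travel": [-45,-38.5,-6.3],"delta_rot": [0,0,0],"fingers": -1},
    {"travel": [-45,-38.5,-6.3],"delta_rot": [0,0,0],"fingers": -1},
    {"travel": [-45,-38.5,-6.3],"delta_rot": [0,0,0],"fingers": -1},
    {"travel": [-45,-38.5,-6.3],"delta_rot": [0,0,0],"fingers": -1},
    {"travel": [-45,-38.5,-6.3],"delta_rot": [0,0,0],"fingers": -1},
    {"travel": [-45,-38.5,-6.3],"delta_rot": [0,0,0],"fingers": -1},
    {"travel": [-45,-38.5,-6.3],"delta_rot": [0,0,0],"fingers": -1},
    {"travel": [-45,-38.5,-6.3],"delta_rot": [0,0,0],"fingers": -1},
    {"travel": [0,0,0],"delta_rot": [0,0,10.6],"fingers": -1},
    {"travel": [0,0,0],"delta_rot": [0,0,10.6],"fingers": -1},
    {"travel": [0,0,0],"delta_rot": [0,0,10.6],"fingers": -1},
    {"travel": [0,0,0],"delta_rot": [0,0,10.6],"fingers": -1},
    {"travel": [0,0,0],"delta_rot": [0,0,10.6],"fingers": -1},
    {"travel": [0,0,0],"delta_rot": [0,0,10.6],"fingers": -1},
    {"travel": [0,0,0],"delta_rot": [0,0,8.1],"fingers": -1},
    {"travel": [0,0,0],"delta_rot": [0,0,0],"fingers": -1}
  ]
}}

```text
clock: 3.95
eef_pos: [546.1, -33.5, 300.0]
eef_rot: [-3.142, -0.0, 1.668]
wrist_force: [-0.1, 1.2, -0.1]
finger_gap: 94.2
```

>>> {"name": "send_rows", "arguments": {
  "plan": [
    {"travel": [0,0,0],"delta_rot": [0,-10.6,0],"fingers": -1},
    {"travel": [0,0,0],"delta_rot": [0,-10.6,0],"fingers": -1},
    {"travel": [0,0,0],"delta_rot": [0,-10.6,0],"fingers": -1},
    {"travel": [0,0,0],"delta_rot": [0,-10.6,0],"fingers": -1},
    {"travel": [0,0,0],"delta_rot": [0,-10.6,0],"fingers": -1},
    {"travel": [0,0,0],"delta_rot": [0,0,0],"fingers": -1}
  ]
}}

```text
clock: 4.7
eef_pos: [545.8, -32.3, 298.2]
eef_rot: [-3.131, 0.925, 1.68]
wrist_force: [0.8, -0.8, 0.0]
finger_gap: 94.0
```

```bash
python3 -c "
from h import *
s=manip.read_state();print(np.round(s['joints'],3),R.from_euler('xyz',s['eef_rot']).as_matrix())"
```

```text
[ 0.2  0.3  1.5 -0.9  1.5  0.3] [[-0.1  1.   0.1]
 [ 0.6  0.1 -0.8]
 [-0.8 -0.  -0.6]]
```

>>> {"name": "send_rows", "arguments": {
  "plan": [
    {"travel": [0,0,0],"delta_rot": [0,10.6,0],"fingers": -1},
    {"travel": [0,0,0],"delta_rot": [0,10.6,0],"fingers": -1},
    {"travel": [0,0,0],"delta_rot": [0,10.6,0],"fingers": -1},
    {"travel": [0,0,0],"delta_rot": [0,10.6,0],"fingers": -1},
    {"travel": [0,0,0],"delta_rot": [0,10.6,0],"fingers": -1},
    {"travel": [-50.3,-10.8,16.7],"delta_rot": [0,0,0],"fingers": -1},
    {"travel": [-50.3,-10.8,16.7],"delta_rot": [0,0,0],"fingers": -1},
    {"travel": [-50.3,-10.8,16.7],"delta_rot": [0,0,0],"fingers": -1},
    {"travel": [-50.3,-10.8,16.7],"delta_rot": [0,0,0],"fingers": -1},
    {"travel": [-50.3,-10.8,16.7],"delta_rot": [0,0,0],"fingers": -1},
    {"travel": [-50.3,-10.8,16.7],"delta_rot": [0,0,0],"fingers": -1},
    {"travel": [0,0,0],"delta_rot": [0,0,0],"fingers": -1}
  ]
}}

```text
clock: 6.2
eef_pos: [509.8, -343.7, 199.6]
eef_rot: [3.138, -0.002, 1.665]
wrist_force: [0.9, 0.5, -0.7]
finger_gap: 94.0
```

Run:
```python
from geo import *
s=manip.read_state();print(s["eef_pos"],s["eef_rot"])
c,T=shot("wrist");save(c,"w1.png");P=cloud(c,T);x,y,z=np.moveaxis(P,-1,0);h=c["color"].astype(int)
g=(h[...,1]>h[...,0]+30)&(h[...,1]>h[...,2]+20)&(z<75)
rect(P,g,"cup all");rect(P,g&(z>52),"rim");rect(P,g&(z>56),"rim")
for k in("cup","cup_lip"):
    for t in tip_of(k,"wrist")[:1]: p=w(T,t["at"]);print(k,p,pix(c,T,p),t["confidence"])
```

```text
[ 509.8 -343.7  199.6] [ 3.1 -0.   1.7]
cup all 3423 (695.1339721679688, -321.8785095214844) (133.7408447265625, 445.11798095703125) 85.66822052001953 lo [ 480.3 -386.6] hi [ 860.7 -247.6]
rim 580 (512.2120971679688, -315.5069580078125) (56.08588790893555, 113.17082977294922) 4.893133163452148 lo [ 480.9 -372.7] hi [ 544.  -259.5]
rim 478 (514.3222045898438, -339.117431640625) (55.9900016784668, 65.73307800292969) 5.435855388641357 lo [ 484.2 -373. ] hi [ 544.  -306.1]
cup_lip [ 508.5 -250.8   33.4] [322.7 104.6] 0.64
```

View pics/w1.png

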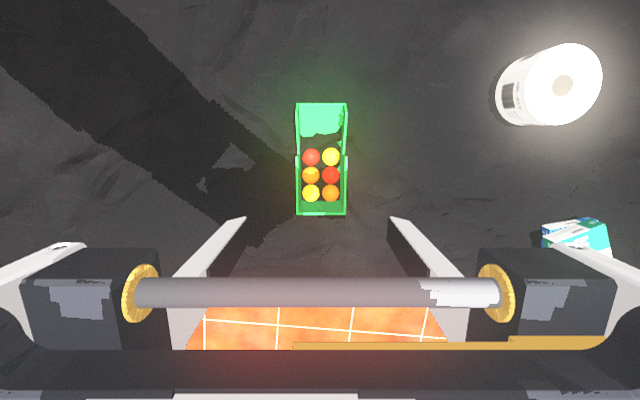

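>>> {"name": "send_rows", "arguments": {
  "plan": [
    {"travel": [2,2.5,41],"delta_rot": [0,0,0],"fingers": -1},
    {"travel": [2.1,2.4,41],"delta_rot": [0,0,0],"fingers": -1},
    {"travel": [0,0,41],"delta_rot": [0,0,0],"fingers": -1},
    {"travel": [0,0,40],"delta_rot": [0,0,0],"fingers": -1},
    {"travel": [0,0,0],"delta_rot": [0,0,0],"fingers": -1},
    {"travel": [0,0,0],"delta_rot": [0,0,0],"fingers": 1},
    {"travel": [0,0,0],"delta_rot": [0,0,0],"fingers": 1},
    {"travel": [0,0,0],"delta_rot": [0,0,0],"fingers": 1},
    {"travel": [0,0,0],"delta_rot": [0,0,0],"fingers": 1},
    {"travel": [0,0,0],"delta_rot": [0,0,0],"fingers": 1}
  ],
  "grip_force": 25
}}

```text
clock: 7.6
eef_pos: [515.2, -335.7, 37.3]
eef_rot: [3.141, 0.0, 1.667]
wrist_force: [-1.3, 0.4, 5.8]
finger_gap: 56.2
```

>>> {"name": "send_rows", "arguments": {
  "plan": [
    {"travel": [0,0,-20],"delta_rot": [0,0,0],"fingers": 1},
    {"travel": [0,0,-40],"delta_rot": [0,0,0],"fingers": 1},
    {"travel": [0,0,-50],"delta_rot": [0,0,0],"fingers": 1},
    {"travel": [0,0,-40],"delta_rot": [0,0,0],"fingers": 1},
    {"travel": [20,6.5,0],"delta_rot": [0,0,0],"fingers": 1},
    {"travel": [40,8,0],"delta_rot": [0,0,0],"fingers": 1},
    {"travel": [40,8,0],"delta_rot": [0,0,0],"fingers": 1},
    {"travel": [40,8,0],"delta_rot": [0,0,0],"fingers": 1},
    {"travel": [40,8,0],"delta_rot": [0,0,0],"fingers": 1},
    {"travel": [40,8,0],"delta_rot": [0,0,0],"fingers": 1},
    {"travel": [30,8,0],"delta_rot": [0,0,0],"fingers": 1},
    {"travel": [18,5,0],"delta_rot": [0,0,0],"fingers": 1},
    {"travel": [8,3,0],"delta_rot": [0,0,0],"fingers": 1},
    {"travel": [0,0,0],"delta_rot": [0,0,0],"fingers": 1},
    {"travel": [0,0,0],"delta_rot": [0,0,0],"fingers": 1}
  ]
}}

```text
clock: 9.48
eef_pos: [550.7, -55.6, 186.7]
eef_rot: [-3.141, 0.0, 1.667]
wrist_force: [-0.3, 0.0, -1.4]
finger_gap: 55.8
```

Run:
```python
from h import *
c,T=shot("side")
for n in("side",):
  for k in("cup_lip","tray_bowl","cup"):
    for t in tip_of(k,n)[:2]: p=w(T,t["at"]);print(k,p,t["confidence"])
c2,T2=shot("wrist")
for t in tip_of("cup_lip","wrist")[:1]: print("w lip",w(T2,t["at"]),t["confidence"])
for t in tip_of("tray_bowl","wrist")[:1]: print("w bowl",w(T2,t["at"]),t["confidence"])
a=np.vstack([c["color"][150:290,220:440].repeat(2,0).repeat(2,1),c2["color"][:300,100:540]])
cv2.imwrite("pics/p1.png",a[...,::-1])
```

```text
cup_lip [536.9  31.5 181.4] 0.84
cup_lip [540.1 140.5  73.7] 0.29
tray_bowl [542.4  22.5  76.3] 0.77
cup [546.9 -58.4 151.2] 0.7
w lip [546.1  32.4 184.6] 0.7
```

View pics/p1.png

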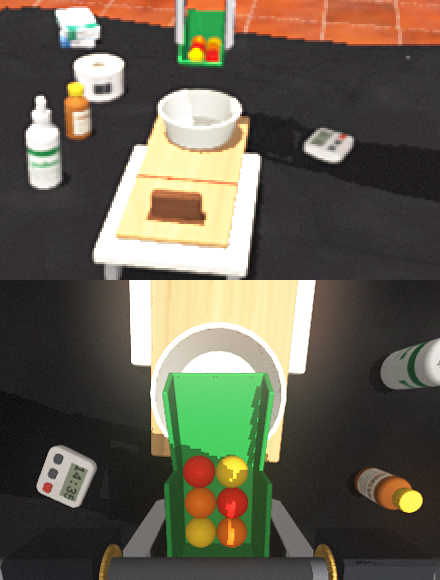

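>>> {"name": "send_rows", "arguments": {
  "plan": [
    {"travel": [0,0,0],"delta_rot": [0,-8,0],"fingers": 1},
    {"travel": [0,0,0],"delta_rot": [0,-8,0],"fingers": 1},
    {"travel": [0,0,0],"delta_rot": [0,-8,0],"fingers": 1},
    {"travel": [0,0,0],"delta_rot": [0,-6,0],"fingers": 1},
    {"travel": [0,0,0],"delta_rot": [0,-3,0],"fingers": 1},
    {"travel": [0,0,0],"delta_rot": [0,-2,0],"fingers": 1},
    {"travel": [0,0,0],"delta_rot": [0,-2,0],"fingers": 1},
    {"travel": [0,0,0],"delta_rot": [0,-2,0],"fingers": 1},
    {"travel": [0,0,0],"delta_rot": [0,-2,0],"fingers": 1},
    {"travel": [0,0,0],"delta_rot": [0,-2,0],"fingers": 1},
    {"travel": [0,0,0],"delta_rot": [0,-2,0],"fingers": 1},
    {"travel": [0,0,0],"delta_rot": [0,-2,0],"fingers": 1},
    {"travel": [0,0,0],"delta_rot": [0,-2,0],"fingers": 1},
    {"travel": [0,0,0],"delta_rot": [0,-2,0],"fingers": 1},
    {"travel": [0,0,0],"delta_rot": [0,-2,0],"fingers": 1},
    {"travel": [0,0,0],"delta_rot": [0,0,0],"fingers": 1},
    {"travel": [0,0,0],"delta_rot": [0,0,0],"fingers": 1},
    {"travel": [0,0,0],"delta_rot": [0,0,0],"fingers": 1},
    {"travel": [0,0,0],"delta_rot": [0,0,0],"fingers": 1}
  ]
}}

```text
clock: 12.2
eef_pos: [550.8, -54.9, 187.0]
eef_rot: [3.141, 0.925, 1.667]
wrist_force: [-0.0, -1.3, -0.9]
finger_gap: 55.8
```

Run:
```python
from h import *
c,T=shot("side");c2,T2=shot("wrist");c3,T3=shot("top")
for n,t in(("side",T),("wrist",T2),("top",T3)):
  for k in("sweet_1","sweet_2","sweet_3"):
    print(n,k,[(w(t,q["at"]).round(),round(q["confidence"],2)) for q in tip_of(k,n)])
a=np.vstack([c["color"][150:290,220:440].repeat(2,0).repeat(2,1),c2["color"][:300,100:540]])
cv2.imwrite("pics/p2.png",a[...,::-1])
```

```text
side sweet_1 [(array([547.,  29.,  87.]), 0.5), (array([542.,  -3.,  85.]), 0.49), (array([568.,   1.,  88.]), 0.47), (array([574.,  25.,  85.]), 0.47)]
side sweet_2 [(array([547.,  29.,  87.]), 0.5), (array([542.,  -3.,  85.]), 0.49), (array([568.,   1.,  88.]), 0.47), (array([574.,  25.,  85.]), 0.47)]
side sweet_3 [(array([547.,  29.,  87.]), 0.5), (array([542.,  -3.,  85.]), 0.49), (array([568.,   1.,  88.]), 0.47), (array([574.,  25.,  85.]), 0.47)]
wrist sweet_1 [(array([567.,  23.,  84.]), 0.75), (array([569.,  -2.,  86.]), 0.57), (array([544.,   5.,  84.]), 0.56)]
wrist sweet_2 [(array([567.,  23.,  84.]), 0.75), (array([569.,  -2.,  86.]), 0.57), (array([544.,   5.,  84.]), 0.56)]
wrist sweet_3 [(array([567.,  23.,  84.]), 0.75), (array([569.,  -2.,  86.]), 0.57), (array([544.,   5.,  84.]), 0.56)]
top sweet_1 [(array([538.,  -3.,  81.]), 0.6), (array([551.,  31.,  85.]), 0.6), (array([569.,  -3.,  84.]), 0.56), (array([566.,  22.,  84.]), 0.52)]
top sweet_2 [(array([538.,  -3.,  81.]), 0.6), (array([551.,  31.,  85.]), 0.6), (array([569.,  -3.,  84.]), 0.56), (array([566.,  22.,  84.]), 0.52)]
top sweet_3 [(array([538.,  -3.,  81.]), 0.6), (array([551.,  31.,  85.]), 0.6), (array([569.,  -3.,  84.]), 0.56), (array([566.,  22.,  84.]), 0.52)]
```

View pics/p2.png

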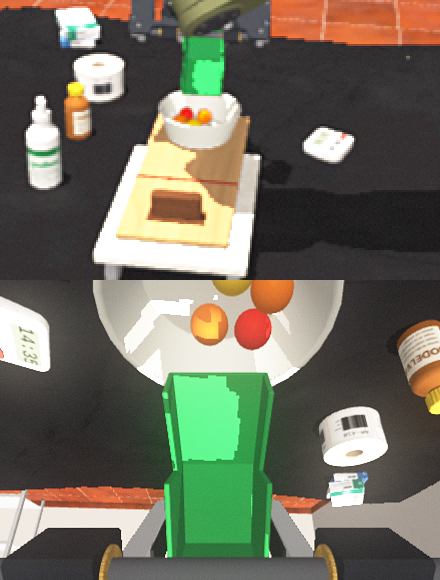

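>>> {"name": "send_rows", "arguments": {
  "plan": [
    {"travel": [0,0,0],"delta_rot": [0,10.6,0],"fingers": 1},
    {"travel": [0,0,0],"delta_rot": [0,10.6,0],"fingers": 1},
    {"travel": [0,0,0],"delta_rot": [0,10.6,0],"fingers": 1},
    {"travel": [0,0,0],"delta_rot": [0,10.6,0],"fingers": 1},
    {"travel": [0,0,0],"delta_rot": [0,10.6,0],"fingers": 1},
    {"travel": [-46,-10.5,0],"delta_rot": [0,0,0],"fingers": 1},
    {"travel": [-46,-10.5,0],"delta_rot": [0,0,0],"fingers": 1},
    {"travel": [-46,-10.5,0],"delta_rot": [0,0,0],"fingers": 1},
    {"travel": [-46,-10.5,0],"delta_rot": [0,0,0],"fingers": 1},
    {"travel": [-46,-10.5,0],"delta_rot": [0,0,0],"fingers": 1},
    {"travel": [-46,-10,0],"delta_rot": [0,0,0],"fingers": 1},
    {"travel": [0,0,50],"delta_rot": [0,0,0],"fingers": 1},
    {"travel": [0,0,50],"delta_rot": [0,0,0],"fingers": 1},
    {"travel": [0,0,35],"delta_rot": [0,0,0],"fingers": 1},
    {"travel": [0,0,10],"delta_rot": [0,0,0],"fingers": 1},
    {"travel": [0,0,0],"delta_rot": [0,0,0],"fingers": 1}
  ]
}}

```text
clock: 14.8
eef_pos: [515.4, -335.7, 42.4]
eef_rot: [3.141, 0.0, 1.667]
wrist_force: [-0.1, -0.5, -0.6]
finger_gap: 55.9
```

Run:
```python
from geo import *
c,T,P=geo();h=c["color"].astype(int);x,y,z=np.moveaxis(P,-1,0)
for q in tip_of("sweet_1","top"): print(w(T,q["at"]),q["confidence"])
i=c["color"][170:260,200:350]
cv2.imwrite("pics/t2.png",cv2.resize(i[...,::-1],(750,450)))
```

```text
riser far strip 565 (610.8475341796875, 171.00833129882812) (18.654151916503906, 238.0117950439453) 2.6649723052978516 lo [601.7  54.8] hi [622.7 288. ]
riser near strip 852 (462.7248229980469, 165.14837646484375) (238.2537841796875, 32.71806716918945) 89.60857391357422 lo [447.   48.4] hi [477.3 282.3]
riser 1870 (535.184814453125, 168.57369995117188) (170.0301513671875, 240.26589965820312) 2.6946401596069336 lo [449.1  51.2] hi [622.  288.4]
tray 3651 (545.7265625, -28.78948974609375) (129.86474609375, 571.1640625) 2.4923577308654785 lo [474.  -37.8] hi [605.3 253.9]
line 5 (568.452392578125, 178.39569091796875) (17.71146011352539, 72.3962631225586) 0.11491363495588303 lo [559.8 142.2] hi [576.9 214.5]
rim none
handle none
[531.3  47.7  86.5] 0.64
[563.6  22.4  84. ] 0.62
[567.2  -0.8  82.5] 0.55
[552.   50.2  86.2] 0.54
[537.6  -1.9  82.4] 0.43
[554.2  32.   87.6] 0.39
```

View pics/t2.png

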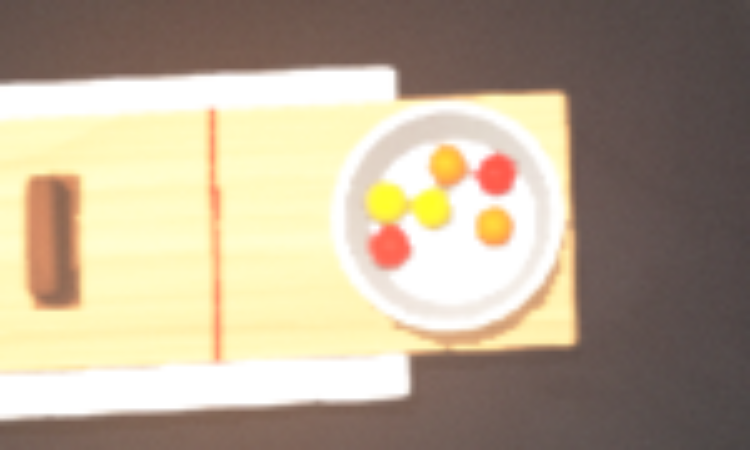

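>>> {"name": "send_rows", "arguments": {
  "plan": [
    {"travel": [0,0,3],"delta_rot": [0,0,0],"fingers": 1},
    {"travel": [0,0,2],"delta_rot": [0,0,0],"fingers": 1},
    {"travel": [0,0,0],"delta_rot": [0,0,0],"fingers": 1},
    {"travel": [0,0,0],"delta_rot": [0,0,0],"fingers": -0.3},
    {"travel": [0,0,0],"delta_rot": [0,0,0],"fingers": -1},
    {"travel": [0,0,0],"delta_rot": [0,0,0],"fingers": -1},
    {"travel": [0,0,0],"delta_rot": [0,0,0],"fingers": -1},
    {"travel": [0,0,0],"delta_rot": [0,0,0],"fingers": -1},
    {"travel": [0,0,-50],"delta_rot": [0,0,0],"fingers": -1},
    {"travel": [0,0,-60],"delta_rot": [0,0,0],"fingers": -1},
    {"travel": [0,0,-60],"delta_rot": [0,0,0],"fingers": -1},
    {"travel": [0,0,0],"delta_rot": [0,0,0],"fingers": -1}
  ]
}}

```text
clock: 16.4
eef_pos: [516.4, -336.5, 212.1]
eef_rot: [3.135, 0.006, 1.667]
wrist_force: [-1.2, 0.4, -1.2]
finger_gap: 94.2
```

Run:
```python
from geo import *
c,T=shot("wrist");save(c,"w2.png");P=cloud(c,T);x,y,z=np.moveaxis(P,-1,0);h=c["color"].astype(int)
g=(h[...,1]>h[...,0]+30)&(h[...,1]>h[...,2]+20)&(z<80)&(abs(x-513)<60)
rect(P,g,"cup all");rect(P,g&(z>54),"rim");print(np.percentile(z[g],[1,50,95,99]))
```

```text
cup all 3111 (515.4362182617188, -318.7979431152344) (66.33856964111328, 142.63829040527344) 6.087408065795898 lo [ 482.4 -372.3] hi [ 550.6 -247.9]
rim 496 (514.5457153320312, -315.9316711425781) (55.991939544677734, 111.97989654541016) 5.581079483032227 lo [ 486.1 -373.1] hi [ 546.2 -265.8]
[ 3.6 29.8 60.3 61.1]
```

>>> {"name": "send_rows", "arguments": {
  "plan": [
    {"travel": [55.2,7.2,0],"delta_rot": [0,0,0],"fingers": -1},
    {"travel": [55.2,7.2,0],"delta_rot": [0,0,0],"fingers": -1},
    {"travel": [55.2,7.2,0],"delta_rot": [0,0,0],"fingers": -1},
    {"travel": [55.2,7.2,0],"delta_rot": [0,0,0],"fingers": -1},
    {"travel": [55.2,7.2,0],"delta_rot": [0,0,0],"fingers": -1},
    {"travel": [55.2,7.2,0],"delta_rot": [0,0,0],"fingers": -1},
    {"travel": [55.2,7.2,0],"delta_rot": [0,0,0],"fingers": -1},
    {"travel": [55.2,7.2,0],"delta_rot": [0,0,0],"fingers": -1},
    {"travel": [55.2,7.2,0],"delta_rot": [0,0,0],"fingers": -1},
    {"travel": [55,7.2,0],"delta_rot": [0,0,0],"fingers": -1},
    {"travel": [0,0,0],"delta_rot": [0,0,-9.66],"fingers": -1},
    {"travel": [0,0,0],"delta_rot": [0,0,-9.66],"fingers": -1},
    {"travel": [0,0,0],"delta_rot": [0,0,-9.66],"fingers": -1},
    {"travel": [0,0,0],"delta_rot": [0,0,-9.66],"fingers": -1},
    {"travel": [0,0,0],"delta_rot": [0,0,-9.66],"fingers": -1},
    {"travel": [0,0,0],"delta_rot": [0,0,-9.66],"fingers": -1},
    {"travel": [0,0,0],"delta_rot": [0,0,-9.66],"fingers": -1},
    {"travel": [0,0,0],"delta_rot": [0,0,-9.66],"fingers": -1},
    {"travel": [0,0,0],"delta_rot": [0,0,-9.66],"fingers": -1},
    {"travel": [0,0,0],"delta_rot": [0,0,0],"fingers": -1}
  ]
}}

```text
clock: 18.95
eef_pos: [533.2, 220.4, 205.4]
eef_rot: [-3.141, -0.002, -3.099]
wrist_force: [-0.6, 0.1, 0.3]
finger_gap: 94.2
```

Run:
```python
from geo import *
c,T=shot("wrist");save(c,"w3.png");P=cloud(c,T);x,y,z=np.moveaxis(P,-1,0);h=c["color"].astype(int)
rect(P,(z>97)&(z<112)&(y>180)&(y<260)&(abs(x-535)<45),"handle top")
red=(h[...,0]>h[...,1]*1.8)&(h[...,0]>70)&(abs(z-70)<5)&(y>120)&(y<165);rect(P,red,"line")
for k in("tray_handle","tray_line"):
    for t in tip_of(k,"wrist")[:1]: p=w(T,t["at"]);print(k,p,pix(c,T,p),t["confidence"])
```

```text
handle top 923 (535.8797607421875, 220.53488159179688) (58.475860595703125, 15.610247611999512) 2.833547592163086 lo [507.4 212. ] hi [564.1 229.1]
line 329 (539.4263305664062, 140.9145050048828) (128.5147247314453, 4.421765327453613) 2.720123767852783 lo [475.5 136.9] hi [602.5 144.6]
tray_handle [540.  220.1 105.7] [316.5 204.8] 0.55
tray_line [541.3 137.5  68.1] [241.4 193.5] 0.96
```

View pics/w3.png

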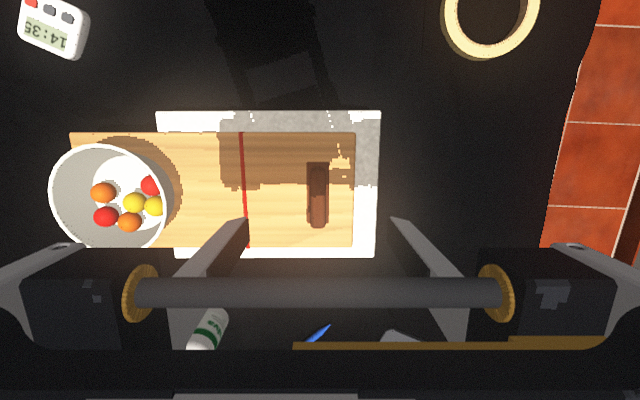

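>>> {"name": "send_rows", "arguments": {
  "plan": [
    {"travel": [-2.7,0,40],"delta_rot": [0,0,0],"fingers": -1},
    {"travel": [0,0,40],"delta_rot": [0,0,0],"fingers": -1},
    {"travel": [0,0,25],"delta_rot": [0,0,0],"fingers": -1},
    {"travel": [0,0,5.5],"delta_rot": [0,0,0],"fingers": -1},
    {"travel": [0,0,0],"delta_rot": [0,0,0],"fingers": -0.3},
    {"travel": [0,0,0],"delta_rot": [0,0,0],"fingers": 0.3},
    {"travel": [0,0,0],"delta_rot": [0,0,0],"fingers": 1},
    {"travel": [0,0,0],"delta_rot": [0,0,0],"fingers": 1},
    {"travel": [0,0,0],"delta_rot": [0,0,0],"fingers": 1},
    {"travel": [0,0,0],"delta_rot": [0,0,0],"fingers": 1},
    {"travel": [0,0,0],"delta_rot": [0,0,0],"fingers": 1}
  ],
  "grip_force": 40
}}

```text
clock: 20.48
eef_pos: [536.3, 220.7, 96.3]
eef_rot: [-3.142, -0.0, -3.098]
wrist_force: [0.6, -0.7, 0.0]
finger_gap: 27.7
```

```bash
cat > ln.py <<'E'
from geo import *
def line(P,h,lo,hi):
    x,y,z=np.moveaxis(P,-1,0)
    red=(h[...,0]>h[...,1]*1.8)&(h[...,0]>70)&(abs(z-70)<7)&(y>lo)&(y<hi)&(abs(x-538)<75);rect(P,red,"line")
def riser(P,h):
    x,y,z=np.moveaxis(P,-1,0)
    # outer edge from z~60 pixels
    for n,m in(("near",(x>452)&(x<468)),("far",(x>608)&(x<617))):
        k=m&(abs(z-60)<4)&(y>20)&(y<120)
        if k.sum(): print(n,k.sum(),"ymin",np.percentile(y[k],[0,1,3]))
for n in("wrist","top"):
    s=manip.read_state();c,T=shot(n);P=cloud(c,T);h=c["color"].astype(int);save(c,n+"_%d.png"%(s["clock"]*100))
    print(n);line(P,h,35,170);riser(P,h)
    for t in tip_of("tray_line",n)[:1]: print(w(T,t["at"]),t["confidence"])
print(s["eef_pos"],s["eef_rot"],s["wrist_force"])
E
python3 ln.py
```

```text
wrist
line 712 (516.335205078125, 139.94581604003906) (82.4957504272461, 4.984080791473389) 2.4708409309387207 lo [475.7 136.5] hi [556.4 143.2]
near 2048 ymin [44.3 46.8 49. ]
far 16 ymin [78.5 78.7 79.2]
[545.2 136.9  73.3] 0.6
top
line none
near 144 ymin [46.  47.  49.3]
far 79 ymin [52.1 52.2 53. ]
[538.1 140.9  74.2] 0.74
[536.3 220.7  96.3] [-3.1 -0.  -3.1] [ 0.1 -0.  -0.3]
```

>>> {"name": "send_rows", "arguments": {
  "plan": [
    {"travel": [0,0,0],"delta_rot": [0,0,0],"fingers": 1},
    {"travel": [0,0,0],"delta_rot": [0,0,0],"fingers": 1},
    {"travel": [0,0,0],"delta_rot": [0,0,0],"fingers": 1},
    {"travel": [0,0,0],"delta_rot": [0,0,0],"fingers": 1}
  ]
}}

```text
clock: 21.18
eef_pos: [536.3, 220.7, 96.3]
eef_rot: [-3.142, -0.0, -3.098]
wrist_force: [-0.1, -0.6, 0.2]
finger_gap: 15.8
```

>>> {"name": "send_rows", "arguments": {
  "plan": [
    {"travel": [0,-4,0],"delta_rot": [0,0,0],"fingers": 1},
    {"travel": [0,-8,0],"delta_rot": [0,0,0],"fingers": 1},
    {"travel": [0,-8,0],"delta_rot": [0,0,0],"fingers": 1},
    {"travel": [0,-8,0],"delta_rot": [0,0,0],"fingers": 1},
    {"travel": [0,-8,0],"delta_rot": [0,0,0],"fingers": 1},
    {"travel": [0,-8,0],"delta_rot": [0,0,0],"fingers": 1},
    {"travel": [0,-8,0],"delta_rot": [0,0,0],"fingers": 1},
    {"travel": [0,-8,0],"delta_rot": [0,0,0],"fingers": 1},
    {"travel": [0,-8,0],"delta_rot": [0,0,0],"fingers": 1},
    {"travel": [0,-8,0],"delta_rot": [0,0,0],"fingers": 1},
    {"travel": [0,-5,0],"delta_rot": [0,0,0],"fingers": 1},
    {"travel": [0,-3,0],"delta_rot": [0,0,0],"fingers": 1},
    {"travel": [0,0,0],"delta_rot": [0,0,0],"fingers": 1},
    {"travel": [0,0,0],"delta_rot": [0,0,0],"fingers": 1}
  ]
}}

```text
clock: 22.92
eef_pos: [540.0, 136.4, 96.3]
eef_rot: [-3.141, -0.0, -3.098]
wrist_force: [1.2, -2.8, 1.4]
finger_gap: 15.5
```

```bash
python3 ln.py; ls pics|tail -30
```

```text
wrist
line 783 (546.37646484375, 78.61018371582031) (132.412841796875, 63.88179016113281) 44.92304611206055 lo [479.4  52.6] hi [567.5  59.4]
near 2058 ymin [45.2 46.7 48.6]
[546.7  54.9  70.8] 0.66
top
line none
near 119 ymin [45.8 46.  47.3]
far 78 ymin [52.3 52.3 54.7]
[541.8  52.7  74.6] 0.71
[540.  136.4  96.3] [-3.1 -0.  -3.1] [ 0.9 -3.6  1.6]
both.png
p1.png
p2.png
side0.png
t2.png
top0.png
top_2057.png
top_2302.png
w1.png
w2.png
w3.png
wrist_2047.png
wrist_2292.png
```

```bash
python3 - <<'E'
import cv2,numpy as np
a=cv2.imread("pics/wrist_2292.png");cv2.imwrite("pics/v.png",cv2.resize(a[80:330,60:380],(800,600),interpolation=cv2.INTER_NEAREST)[:, :])
E
python3 - <<'E'
import sys;sys.path.insert(0,'.')
from geo import *
s=manip.read_state();c,T=shot("wrist");P=cloud(c,T);x,y,z=np.moveaxis(P,-1,0);h=c["color"].astype(int)
red=(h[...,0]>h[...,1]*1.8)&(h[...,0]>70)&(abs(z-70)<5)&(y>48)&(y<64)&(abs(x-538)<66)
p=np.polyfit(x[red],y[red],1);print("line slope",p[0],"y at 541",np.polyval(p,541),"x range",x[red].min(),x[red].max())
# riser edge per column of x
e=[(a,y[(abs(x-a)<1.5)&(abs(z-60)<2)&(y<100)&(y>30)].min()) for a in range(450,470,3) if ((abs(x-a)<1.5)&(abs(z-60)<2)&(y<100)&(y>30)).any()]
print(np.array(e)); e=np.array(e);print("edge at 541 (slope .047):",np.median(e[:,1]+(541-e[:,0])*.047))
b=(abs(z-70)<4)&(abs(x-538)<60);print("board z",[np.median(z[b&(abs(y-q)<6)]) for q in(150,120,90,70,40,-100)])
E
```

```text
line slope 0.042630712362239156 y at 541 57.10260005557322 x range 478.6982163515661 569.0105620427126
[[456.   50. ]
 [459.   45.5]
 [462.   45.4]
 [465.   46.1]
 [468.   45.4]]
edge at 541 (slope .047): 49.33939308882597
board z [np.float64(70.50429032122108), np.float64(70.4832018986015), np.float64(70.33660795784905), np.float64(70.38628916691002), np.float64(70.35855883329246), np.float64(nan)]
  return _methods._mean(a, axis=axis, dtype=dtype,
  ret = ret.dtype.type(ret / rcount)
```

View pics/v.png

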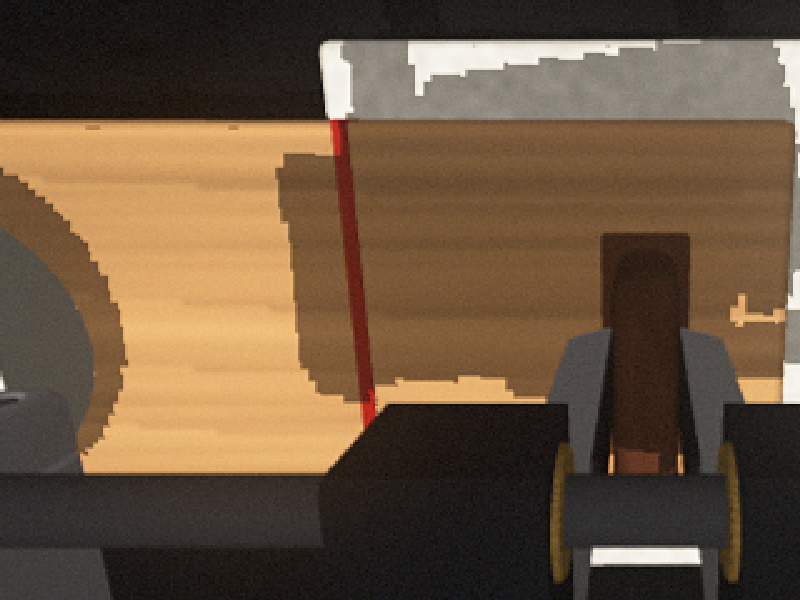

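>>> {"name": "send_rows", "arguments": {
  "plan": [
    {"travel": [0,-3,0],"delta_rot": [0,0,0],"fingers": 1},
    {"travel": [0,-3,0.3],"delta_rot": [0,0,0],"fingers": 1},
    {"travel": [0,-1.7,0.3],"delta_rot": [0,0,0],"fingers": 1},
    {"travel": [0,0,0],"delta_rot": [0,0,0],"fingers": 1},
    {"travel": [0,0,0],"delta_rot": [0,0,0],"fingers": 1},
    {"travel": [0,0,0],"delta_rot": [0,0,0],"fingers": 1}
  ]
}}

```text
clock: 23.92
eef_pos: [540.6, 129.5, 96.3]
eef_rot: [3.141, 0.001, -3.098]
wrist_force: [-0.4, 5.4, 6.9]
finger_gap: 15.8
```

Run:
```python
from geo import *
s=manip.read_state();c,T=shot("wrist");P=cloud(c,T);x,y,z=np.moveaxis(P,-1,0);h=c["color"].astype(int)
red=(h[...,0]>h[...,1]*1.8)&(h[...,0]>70)&(abs(z-70)<5)&(y>38)&(y<60)&(abs(x-538)<66)
p=np.polyfit(x[red],y[red],1);print("line slope",p[0],"y at 541",np.polyval(p,541),"xr",x[red].min())
e=np.array([(a,y[(abs(x-a)<1.5)&(abs(z-60)<2)&(y<100)&(y>30)].min()) for a in range(459,470,3)])
print("edge at 541",np.median(e[:,1]+(541-e[:,0])*.047))
b=(abs(z-70)<4)&(abs(x-538)<60);print("board z",[round(float(np.median(z[b&(abs(y-q)<6)])),1) for q in(150,100,60,30)])
print(s["eef_pos"],s["wrist_force"],s["moment"],s["clock"],s["finger_gap"])
c,T=shot("top")
for q in tip_of("sweet_1","top"): print(w(T,q["at"]),q["confidence"])
for k in("iodine_bottle","spray_bottle","label_roll","timer","cup","tray_bowl"):
    for t in tip_of(k,"top")[:1]: print(k,w(T,t["at"]))
d,_=shot("side");cv2.imwrite("pics/f.png",np.vstack([cv2.resize(c["color"][90:290,180:460],(640,457)),d["color"][140:280]])[:597,:,::-1])
```

```text
line slope 0.04098397795955963 y at 541 50.10642361964935 xr 479.3066246786675
edge at 541 49.174188485257936
board z [70.4, 70.4, 70.4, 70.3]
[540.6 129.5  96.3] [-0.4  5.4  6.9] [ 0.8  0.1 -0.1] 23.925 15.826523504944921
[555.1 -41.7  88.7] 0.53
[572.5 -67.6  84.3] 0.49
[534.6 -45.   87.2] 0.48
[541.2 -96.1  84.7] 0.42
[569.9 -90.   84.3] 0.41
[556.9 -58.8  88.3] 0.38
iodine_bottle [751.9 -62.6   2.2]
spray_bottle [750.8  73.1   0.7]
label_roll [ 755.9 -213.1    1. ]
timer [ 514.7 -341.3   -4.2]
cup [ 514.3 -342.8   -4.6]
tray_bowl [541.6 -70.5  72.8]
```

View pics/f.png

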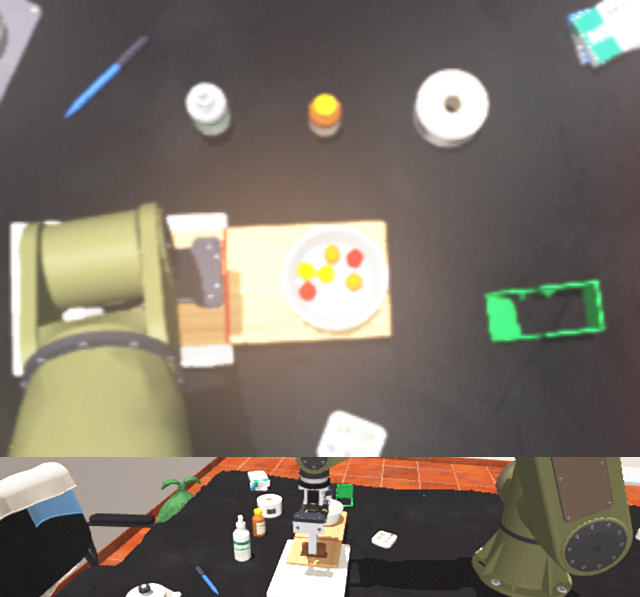

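>>> {"name": "send_rows", "arguments": {
  "plan": [
    {"travel": [0,-0.5,0],"delta_rot": [0,0,0],"fingers": 1},
    {"travel": [0,0,0],"delta_rot": [0,0,0],"fingers": 1},
    {"travel": [0,0,0],"delta_rot": [0,0,0],"fingers": 1},
    {"travel": [0,0,0],"delta_rot": [0,0,0],"fingers": 1}
  ]
}}

```text
clock: 24.92
eef_pos: [540.6, 129.2, 96.4]
eef_rot: [3.14, 0.001, -3.098]
wrist_force: [-2.3, 6.1, 6.7]
finger_gap: 15.8
```

```bash
python3 -c "
from h import *
s=manip.read_state();print(s['eef_pos'],s['wrist_force'],s['finger_gap']);print(manip.sign_off())"
```

```text
[540.6 129.2  96.4] [-2.3  6.1  6.7] 15.820776659658494
the job is handed in; nothing more can be done
None
```

The job is done and handed in at about 25 s. All six sweets are in the bowl, the empty cup stands upright on the desk, and the arm is still holding the tray with the red line at the riser's edge.

What the last checks showed:
- **Sweets:** the top camera found all six, each about 35 mm or less from the bowl centre.
- **Cup:** back at its starting spot. Its rim measured 60 mm high, so it is level and on the desk, more than 100 mm clear of the tray.
- **Tray:** the red line measured 0.9 mm short of the edge, and I then moved it about 0.3 mm further out. The tray is square within about 0.5° and flat (board top 70.3–70.4 mm all along). It is gripped with 40 N and pressed down with about 7 N.
- **Bystanders:** both bottles and the label roll measured where they started, within the detection error (about 6 mm). In the last check the network mistook the cup for the timer, so the timer has no final measurement. It showed in the last picture with no sign of having moved, and the arm never went near it.

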